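Unclip the filter box cover in the school workshop

ROBOT

A 6-joint arm with a two-finger parallel gripper is mounted at the origin on the work surface. World frame = base frame: x ahead of the robot, y to its left, z up, the work surface at z = 0. Lengths are in m, angles in rad, forces in N, time in s.
With the tool pointing down it reaches from about 0.225 to 0.875 m from the base axis. Payload 3.4 kg.
Tool frame: the origin (TCP) lies at the very end of the fingers, on their centre line; the grasp point (between the pads) lies 19 mm behind it; z points along the fingers, y is the line along which they close (so a half turn about z gives the same grasp; the last joint's range is limited). The gripper opens to 85 mm and grips with 20 to 120 N. Pads are 22 mm wide; open, the fingers measure 114 mm over their backs; the gripper's body (76 mm by 85 mm) begins 54 mm behind the grasp point. The pads swing forward as they close: fully open they stand 13 mm farther back than shut.
Start: joints at [1.187, 0.276, 1.505, -0, 1.361, -0.121], TCP at [0.149, 0.555, 0.231] pointing down, gripper open.
Joint ranges: [-2.89, 2.89], [-0.75, 2.08], [0.22, 2.7], [-1.18, 4.32], [0.11, 2.71], [-2.7, 2.7]. Speed limits (rad/s): [2.57, 2.57, 3.14, 3.14, 3.14, 3.14].

INTERFACE

Orientations are given as a unit quaternion [w, x, y, z].
In Python, from rig import readout, vision, manip gives the robot as it stands.
- The arm moves only by the shell command python3 -m handwheel 'ROWS' [FORCE]. ROWS is JSON, a list of rows, each a list of 3 entries, a list of its own where there are three numbers: the shift along the tool's x, y, z in mm, then the turn, a rotation vector about the tool's x, y, z in units of 6 degrees (1.0 is 6 degrees), then the closure, from -1 (fully open) to 1 (shut), so that 0 is half open. A call has 1 to 20 rows; each row shifts and turns the commanded pose from where the row before left it, along the tool's axes as they then stand; what a row does not reach is not made up. A row lasts 1/8 s, in which the tool goes at most 62.5 mm and 10.7 degrees, less where a joint would pass 70% of its speed; a pose out of reach is approached as far as the arm can. A call is refused whole if a number of a shift passes 62.5 or a number of a turn 1, either way. A call with a gripper value outside its range is refused whole. The fingers move at their own pace and stop on an object; FORCE is the grip in N (left out, the last holds). Time passes only in rows, so rows that do not move let the fingers close. It gives the time, the measured TCP pose, the force, the opening and the grip force at its end, in the units of the state.
- readout.get_state(): the state, without advancing time (a new reading comes with each control period).
- vision.get_image(name): name is "side" or "top"; returns the picture (420x560x3 uint8, blue, green, red); there is no depth.
- vision.camera_params(name): a dict with "intrinsics" (3x3 intrinsics, pixels), "rvec" (rotation vector, rad) and "tvec" (3), from world to camera coordinates, as OpenCV has them. Camera axes: x right, y down, z forward; pixel columns grow to the right and rows downward; lengths in m; the calibration is good to about 2 mm. A picture is of the moment at which its call begins. camera_params takes no time and is no camera call.
- manip.sign_off(): hands the job in; it is judged then, once.
The state is a dict: "clock": time; "qpos": joint angles; "qd": joint speeds; "effort": joint torques, N m; "position": TCP position; "ee_rot": TCP orientation; "contact_force": force on the tool from outside, world axes, zero at the start; "moment": the same for the moment, N m; "width": finger opening in m; "gripper_force": force on a finger pad.
Only numpy, scipy, OpenCV 4.12 (cv2) and the standard library are available. Lean on these libraries where they do the work, as an engineer would, in place of code of your own. Each camera call takes 0.05 s, during which the arm holds its last target. There are 200 camera calls.

TASK

Take the clip-on cover off the longer of the two dust-filter boxes on the bench: squeeze its two upright tabs together between the fingers to free it and lift it off. Set the cover down gently, right way up, inside the shallow metal tray and let go. Leave the cover of the shorter filter box on its box.

Things in the scene. Friction and masses are not known exactly. Their poses are not given: they have to be found in the camera images.
- long_grip (a point): On the black clip-on cover (plate 162 x 112 x 5 mm, 0.15 kg) of the LONGER grey filter box. Two grey upright tabs on it, 36 mm wide along x, 6 thick, rise 34 mm above the plate, outer faces 60 mm apart. The point: midway between the tabs, 20 mm above the plate's top. x along the length, y from tab to tab, z up. Off the box, the cover stands on its 18 mm legs, the point 43 mm above what it stands on.
- long_tab_a (a joint): Inward slide of that cover's tab on its +y side, m: 0 sprung out and latched, 0.011 fully in at a firm stop (outer faces of the two then 38 mm apart). Spring 2 N rising to about 6 N. Hooks inside the box let go once both tabs are in by over 7 mm; the cover then lifts straight up, carried by the squeezed tabs.
- long_tab_b (a joint): The same for the tab on its -y side.
- short_grip (a point): The same point on the cover (107 x 112 mm, same tabs and materials) of the SHORTER filter box, 95 x 112 mm, to be left alone. The longer box is 150 x 112 mm; both are 85 mm tall, fixed to the bench, with a round hose stub on one end; the covers' plates lie on top of them.
- tray: Shallow open aluminium tray, fixed to the bench, 240 mm (x) by 185 mm (y) outside, 30 mm tall, walls and floor 5 mm thick, empty. Origin: centre of its underside, on the bench; x along its long side, z up.
There are look-alikes about, which are no part of the job. Leave any purple look-alike of the part that bears long_grip alone.

How it is judged:
On the way:
1. both tabs of the long box's cover are squeezed in together while the cover is still on its box (value of joint each of long_tab_a, long_tab_b above 0.005 m and distance of long_grip from where it was at the start of the episode below 0.015 m), for 0.05 s.
At the end, for the whole second after the job is handed in: The long cover stands upright (10 degrees) on the tray floor, inside its walls (centre within 65 mm along, 40 mm across of the tray's; height within 10 mm), at rest, its tabs sprung out; the short box's cover is still in place (12 mm) (x of long_grip in the frame of tray between -0.065 and 0.065 m and y of long_grip in the frame of tray between -0.04 and 0.04 m and z of long_grip in the frame of tray between 0.038 and 0.058 m and angle between long_grip's own z axis and vertical below 0.17 rad and value of joint each of long_tab_a, long_tab_b below 0.004 m and linear speed of long_cover below 0.05 m/s and distance of short_grip from where it was at the start of the episode below 0.012 m); the robot touches nothing.
It fails at once if the long box's cover comes down in the tray at over 0.7 m/s (dropped from more than about 25 mm, or thrown) (linear speed of long_cover above 0.7 m/s and z of long_grip in the frame of tray below 0.085 m and horizontal distance between long_grip and tray below 0.12 m).
It fails at once if the short box's cover is taken off or shifted by more than 20 mm (distance of short_grip from where it was at the start of the episode above 0.02 m).
It also fails if it takes over 45 s, if anything falls off the work surface, if the arm or the gripper's body presses on something with over 40 N, if the wrist force passes 120 N, or if a joint passes its speed limit or range.

## Working session

There is one attempt and no reset: what is moved stays moved. The work goes in short steps, Python scripts to look and compute and a shell command to move; the robot and the scene stay as the last step left them, time stands still between calls to the robot, and variables do not carry over. Pictures are saved under pics/ and viewed, at most 10 in all, crops included, and the job is handed in when it is done.

```bash
mkdir -p pics; python3 - <<'E'
from rig import readout, vision
import cv2,numpy as np
for n in("top","side"):
    cv2.imwrite(f"pics/{n}0.png",vision.get_image(n)); p=vision.camera_params(n)
    R=cv2.Rodrigues(np.array(p["rvec"],float))[0]; print(n,np.round(p["intrinsics"],1).tolist(),np.round(-R.T@np.array(p["tvec"]).ravel(),3),np.round(R,2).tolist())
s=readout.get_state(); print(s["clock"],s["position"],s["ee_rot"],s["width"])
E
```

```text
top [[403.1, 0.0, 279.8], [0.0, 403.1, 214.6], [0.0, 0.0, 1.0]] [ 0.342 -0.003  0.948] [[0.01, -1.0, -0.03], [-0.99, -0.0, -0.14], [0.14, 0.03, -0.99]]
side [[493.8, 0.0, 280.2], [0.0, 493.8, 214.1], [0.0, 0.0, 1.0]] [-0.136 -0.654  0.771] [[0.73, -0.69, -0.02], [-0.42, -0.43, -0.8], [0.54, 0.59, -0.6]]
0.1 [0.14920301 0.55482049 0.23052595] [-2.03409594e-04  1.31018274e-01  9.91379620e-01 -7.86571051e-04] 0.08533947494284551
```

View pics/top0.png

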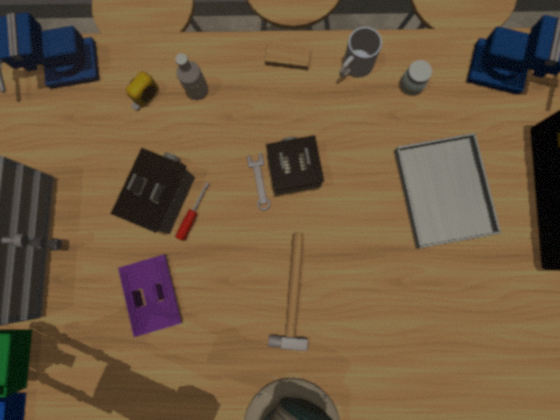

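View pics/side0.png

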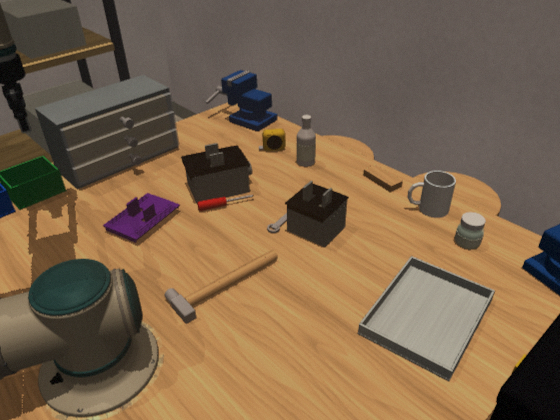

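The top view shows the long box's black cover centred at about (148,190), with tabs near (137,184) and (155,194). The short box is at about (295,165), the purple look-alike at (150,295), and the tray corners are at about (396,150), (473,136), (498,235) and (418,247). The side view shows the long box at about (215,170). I'll zoom in on the long cover.

```bash
python3 - <<'E'
import cv2,numpy as np
a=cv2.imread("pics/top0.png")[140:245,100:205]; b=cv2.imread("pics/side0.png")[130:215,170:260]
f=lambda i,s:cv2.resize(cv2.convertScaleAbs(i,alpha=2.2,beta=10),(int(s*i.shape[1]),int(s*i.shape[0])),interpolation=cv2.INTER_CUBIC)
A=f(a,4);B=f(b,4)
c=np.zeros((420,780,3),np.uint8);c[:,:420]=A;c[:340,420:]=B;cv2.imwrite("pics/crop.png",c)
E
```

```text
(no output)
```

View pics/crop.png

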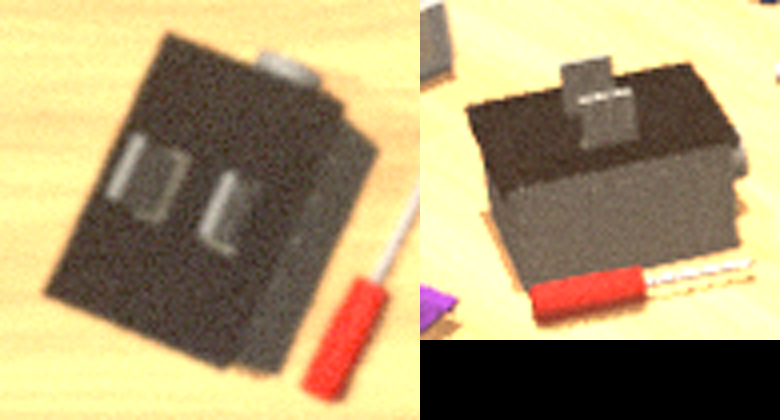

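The crop shows plate corners at crop pixels (167,32), (345,103), (228,370) and (45,293). The bright tab top edges run (140,135)-(113,198) and (230,172)-(205,238).

```bash
cat > h.py <<'E'
import cv2,numpy as np
from rig import readout, vision
from scipy.spatial.transform import Rotation as Ro
def ray(n,uv,z):
    p=vision.camera_params(n);R=cv2.Rodrigues(np.array(p["rvec"],float))[0];t=np.array(p["tvec"]).ravel()
    d=np.c_[np.array(uv,float),np.ones(len(uv))]@np.linalg.inv(p["intrinsics"]).T@R
    c=-R.T@t; return c+d*((z-c[2])/d[:,2])[:,None]
E
python3 - <<'E'
from h import *
o=np.array([100,140])
g=lambda l:(np.array(l)+.5)/4-.5+o
P=ray("top",g([(167,32),(345,103),(228,370),(45,293)]),.09)[:,:2]
print("plate",P.round(3).tolist(),P.mean(0).round(4),[np.linalg.norm(P[i]-P[i-1]).round(3) for i in range(4)])
e=P[0]-P[3]+P[1]-P[2];print("long axis deg",np.degrees(np.arctan2(e[1],e[0])))
T=ray("top",g([(140,135),(113,198),(230,172),(205,238)]),.124)[:,:2]
print("tabs",T.round(3).tolist(),T.mean(0).round(4))
for a in(T[0]-T[1],T[2]-T[3]):print(np.degrees(np.arctan2(a[1],a[0])),np.linalg.norm(a))
# side tabs: crop x-420
s=(np.array([(140,63),(190,57),(158,101),(214,91)])+.5)/4-.5+[170,130]
S=ray("side",s,.124)[:,:2];print("sideTabs",S.round(3).tolist(),S.mean(0).round(4))
Q=ray("top",[(396,150),(473,136),(498,235),(418,247)],.03)[:,:2]
print("tray",Q.round(3).tolist(),Q.mean(0).round(4),[np.linalg.norm(Q[i]-Q[i-1]).round(3) for i in range(4)])
e=Q[0]-Q[3]+Q[1]-Q[2];print("tray deg",np.degrees(np.arctan2(e[1],e[0])))
st=readout.get_state();q=st["ee_rot"];M=Ro.from_quat(np.r_[q[1:],q[0]]).as_matrix();print(M.round(3))
E
```

```text
plate [[0.614, 0.337], [0.573, 0.235], [0.425, 0.293], [0.467, 0.396]] [0.5196 0.315 ] [np.float64(0.159), np.float64(0.11), np.float64(0.159), np.float64(0.111)]
long axis deg -21.641928399973338
tabs [[0.547, 0.334], [0.512, 0.347], [0.526, 0.285], [0.491, 0.297]] [0.5191 0.3158]
-20.102953065078484 0.03627164506081098
-18.0139657271769 0.03720455622648041
sideTabs [[0.511, 0.344], [0.54, 0.327], [0.489, 0.295], [0.523, 0.279]] [0.5154 0.3112]
tray [[0.625, -0.241], [0.658, -0.42], [0.427, -0.461], [0.399, -0.283]] [ 0.527  -0.3513] [np.float64(0.229), np.float64(0.182), np.float64(0.235), np.float64(0.181)]
tray deg 10.287159012764848
[[-0.966  0.26  -0.001]
 [ 0.26   0.966 -0.002]
 [ 0.    -0.002 -1.   ]]
```

```bash
python3 -m handwheel '[[[-10,-40,0],[0,0,0.53],-1],[[-17,-45,0],[0,0,0.53],-1],[[-18,-45,0],[0,0,0],-1],[[-18,-45,0],[0,0,0],-1],[[-18,-40,0],[0,0,0],-1],[[0,0,0],[0,0,0],-1]]' 40
cat >> h.py <<'E'
def to(x,y,z,ang):
    st=readout.get_state();q=st["ee_rot"];M=Ro.from_quat(np.r_[q[1:],q[0]]).as_matrix();p=np.array(st["position"])
    a=np.degrees(np.arctan2(M[1,1],M[0,1]));print("t",st["clock"],"pos",p.round(4),"yaw(y)",a.round(2),"w",st["width"],"F",np.round(st["contact_force"],1))
    print("M z",M[:,2].round(4),"turn units",((a-ang)/6).round(2),"shift mm",(1000*M.T@(np.array([x,y,z])-p)).round(1))
E
python3 -c "
from h import *;to(.519,.3145,.18,68.5)"
```

```text
clock: 0.85
position: [0.1527, 0.3224, 0.2311]
ee_rot: [-0.0, 0.187, 0.982, -0.001]
contact_force: [0.5, 0.3, 0.4]
width: 0.0854
gripper_force: 0.0
t 0.85 pos [0.1527 0.3224 0.2311] yaw(y) 68.45 w 0.08539043447908756 F [0.5 0.3 0.4]
M z [-4.0e-04 -1.2e-03 -1.0e+00] turn units -0.01 shift mm [-343.6  127.2   50.9]
```

```bash
python3 -m handwheel '[[[-30,11,4],[0,0,0],-1],[[-49,18,7],[0,0,0],-1],[[-49,18,7],[0,0,0],-1],[[-49,18,7],[0,0,0],-1],[[-49,18,7],[0,0,0],-1],[[-49,18,7],[0,0,0],-1],[[-40,15,7],[0,0,0],-1],[[-29,11,5],[0,0,0],-1],[[0,0,0],[0,0,0],-1],[[0,0,0],[0,0,0],-1]]'
python3 - <<'E'
from h import *
to(.519,.3145,.097,68.5)
a=vision.get_image("top");b=vision.get_image("side")
cv2.imwrite("pics/t1.png",a);cv2.imwrite("pics/s1.png",b)
f=lambda i:cv2.resize(cv2.convertScaleAbs(i,alpha=2,beta=10),None,fx=3,fy=3,interpolation=cv2.INTER_CUBIC)
cv2.imwrite("pics/c1.png",np.hstack([f(a[110:250,75:205]),f(b[80:220,150:280])]))
E
```

```text
clock: 2.1
position: [0.5194, 0.3184, 0.1796]
ee_rot: [-0.001, 0.186, 0.983, -0.0]
contact_force: [-0.6, -0.3, 0.9]
width: 0.0854
gripper_force: 0.0
t 2.1 pos [0.5194 0.3184 0.1796] yaw(y) 68.6 w 0.08539386998825213 F [-0.6 -0.3  0.9]
M z [-1.8e-03 -2.0e-04 -1.0e+00] turn units 0.02 shift mm [-1.1 -3.7 82.6]
```

View pics/c1.png

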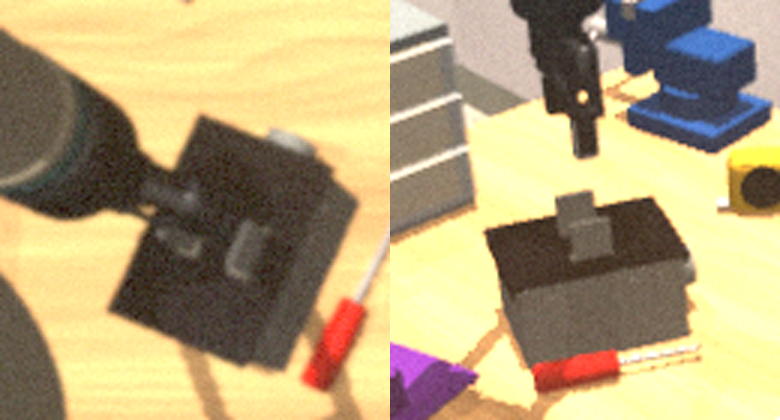

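The gripper hangs over the cover with its closing line across the tabs, and the cover hasn't moved. I'll descend.

```bash
python3 -m handwheel '[[[-1,-4,15],[0,0,0],-1],[[0,0,25],[0,0,0],-1],[[0,0,20],[0,0,0],-1],[[0,0,14],[0,0,0],-1],[[0,0,9],[0,0,0],-1],[[0,0,0],[0,0,0],-1],[[0,0,0],[0,0,0],-1]]'
python3 - <<'E'
from h import *
to(.519,.3145,.096,68.5)
a=vision.get_image("top");b=vision.get_image("side")
f=lambda i:cv2.resize(cv2.convertScaleAbs(i,alpha=2,beta=10),None,fx=3,fy=3,interpolation=cv2.INTER_CUBIC)
cv2.imwrite("pics/c2.png",np.hstack([f(a[110:250,75:205]),f(b[80:220,150:280])]))
E
```

```text
clock: 3.08
position: [0.5201, 0.314, 0.0979]
ee_rot: [0.001, 0.186, 0.983, 0.0]
contact_force: [0.8, 0.1, 0.8]
width: 0.0852
gripper_force: 0.0
t 3.075 pos [0.5201 0.314  0.0979] yaw(y) 68.58 w 0.08523033200314382 F [0.8 0.1 0.8]
M z [ 1.2e-03  6.0e-04 -1.0e+00] turn units 0.01 shift mm [1.2 0.  1.9]
```

View pics/c2.png

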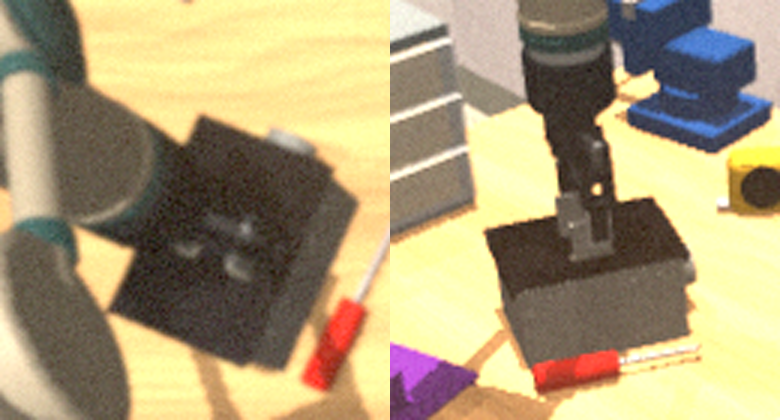

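The fingers straddle the tabs with nothing touching, and the finger is within about 3 mm of the tab centre. I'll squeeze.

```bash
python3 -m handwheel '[[[0,0,0],[0,0,0],-0.4],[[0,0,0],[0,0,0],0],[[0,0,0],[0,0,0],0.4],[[0,0,0],[0,0,0],1],[[0,0,0],[0,0,0],1],[[0,0,0],[0,0,0],1],[[0,0,0],[0,0,0],1],[[0,0,0],[0,0,0],1]]' 40
```

```text
clock: 4.18
position: [0.5206, 0.3144, 0.0991]
ee_rot: [0.001, 0.186, 0.983, 0.001]
contact_force: [-0.5, 0.6, 6.8]
width: 0.0355
gripper_force: 40.6
```

```bash
python3 -m handwheel '[[[0,0,-4],[0,0,0],1],[[0,0,-6],[0,0,0],1],[[0,0,-10],[0,0,0],1],[[0,0,-15],[0,0,0],1],[[0,0,-25],[0,0,0],1],[[0,0,-25],[0,0,0],1],[[0,0,-15],[0,0,0],1],[[0,0,0],[0,0,0],1],[[0,0,0],[0,0,0],1]]' 40
python3 - <<'E'
from h import *
to(.527,-.351,.2,10.3+90)
a=vision.get_image("top");b=vision.get_image("side")
f=lambda i:cv2.resize(cv2.convertScaleAbs(i,alpha=2,beta=10),None,fx=3,fy=3,interpolation=cv2.INTER_CUBIC)
cv2.imwrite("pics/c3.png",np.hstack([f(a[110:250,75:205]),f(b[80:220,150:280])]))
E
```

```text
clock: 5.3
position: [0.519, 0.3135, 0.1965]
ee_rot: [-0.001, 0.186, 0.983, -0.0]
contact_force: [-0.6, 0.3, -1.8]
width: 0.0355
gripper_force: 40.2
t 5.3 pos [0.519  0.3135 0.1965] yaw(y) 68.58 w 0.0354780634672978 F [-0.6  0.3 -1.8]
M z [-1.5e-03 -6.0e-04 -1.0e+00] turn units -5.29 shift mm [-250.1 -615.7   -3.1]
```

View pics/c3.png

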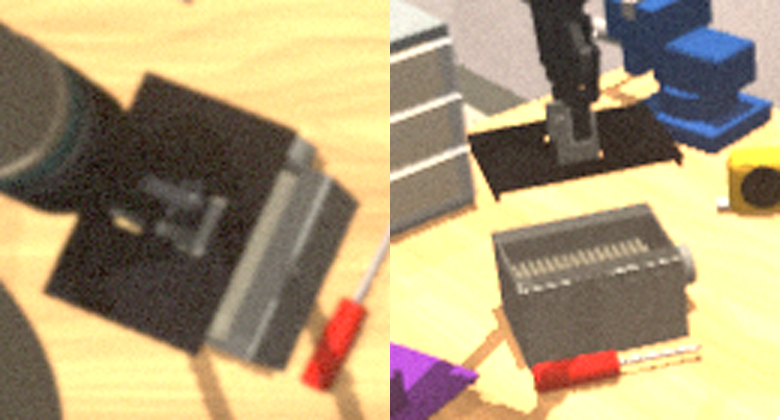

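The cover is free, level and held clear of the box in both views. I'll carry it over to the tray, then turn it.

```bash
python3 -m handwheel '[[[-6,-15,-5],[0,0,0],1],[[-12,-30,-10],[0,0,0],1],[[-18,-44,0],[0,0,0],1],[[-18,-44,0],[0,0,0],1],[[-18,-44,0],[0,0,0],1],[[-18,-44,0],[0,0,0],1],[[-18,-44,0],[0,0,0],1],[[-18,-44,0],[0,0,0],1],[[-18,-44,0],[0,0,0],1],[[-18,-44,0],[0,0,0],1],[[-18,-44,0],[0,0,0],1],[[-18,-44,0],[0,0,0],1],[[-18,-44,0],[0,0,0],1],[[-18,-44,0],[0,0,0],1],[[-12,-30,0],[0,0,0],1],[[-4,-13,0],[0,0,0],1]]'
python3 -m handwheel '[[[0,0,0],[0,0,-0.5],1],[[0,0,0],[0,0,-0.9],1],[[0,0,0],[0,0,-0.9],1],[[0,0,0],[0,0,-0.9],1],[[0,0,0],[0,0,-0.9],1],[[0,0,0],[0,0,-0.7],1],[[0,0,0],[0,0,-0.5],1],[[0,0,0],[0,0,0],1],[[0,0,0],[0,0,0],1]]'
python3 - <<'E'
from h import *
to(.527,-.351,.08,10.3+90)
a=vision.get_image("top");b=vision.get_image("side")
f=lambda i:cv2.resize(cv2.convertScaleAbs(i,alpha=2,beta=10),None,fx=2,fy=2,interpolation=cv2.INTER_CUBIC)
cv2.imwrite("pics/c4.png",np.hstack([f(a[80:280,360:560]),f(b[200:400,340:540])]))
E
```

```text
clock: 7.4
position: [0.5262, -0.3532, 0.2118]
ee_rot: [-0.0, 0.187, 0.982, 0.0]
contact_force: [-0.2, -0.0, -1.3]
width: 0.0357
gripper_force: 40.2
clock: 8.52
position: [0.5272, -0.3504, 0.2123]
ee_rot: [-0.0, -0.09, 0.996, 0.0]
contact_force: [-0.8, 0.7, -2.1]
width: 0.0353
gripper_force: 40.2
t 8.525 pos [ 0.5272 -0.3504  0.2123] yaw(y) 100.36 w 0.03525202590159924 F [-0.8  0.7 -2.1]
M z [-2.e-04  5.e-04 -1.e+00] turn units 0.01 shift mm [  0.3  -0.6 132.3]
```

View pics/c4.png

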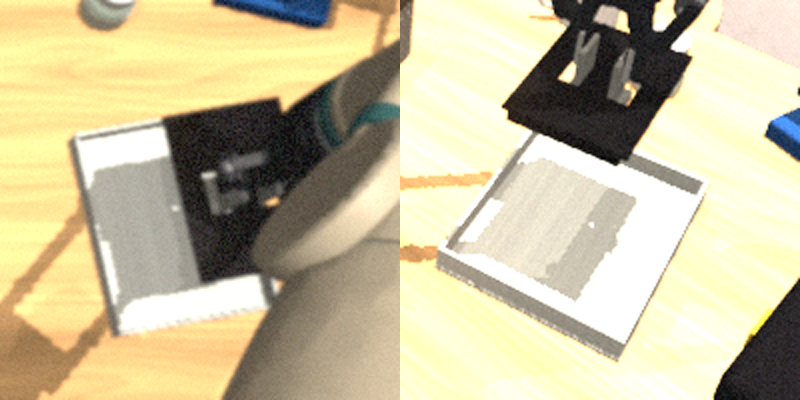

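The cover is square to the tray and held level above it; the sideways offset in the view is parallax from its height. I'll lower it.

```bash
python3 -m handwheel '[[[0,0,15],[0,0,0],1],[[0,0,30],[0,0,0],1],[[0,0,35],[0,0,0],1],[[0,0,30],[0,0,0],1],[[0,0,20],[0,0,0],1],[[0,0,14],[0,0,0],1],[[0,0,10],[0,0,0],1],[[0,0,6],[0,0,0],1],[[0,0,4],[0,0,0],1],[[0,0,0],[0,0,0],1],[[0,0,0],[0,0,0],1]]'
```

```text
clock: 10.0
position: [0.5277, -0.3512, 0.0488]
ee_rot: [0.0, -0.091, 0.996, -0.0]
contact_force: [-0.1, 0.3, -1.7]
width: 0.0354
gripper_force: 40.2
```

```bash
python3 -m handwheel '[[[0,0,3],[0,0,0],1],[[0,0,3],[0,0,0],1],[[0,0,3],[0,0,0],1],[[0,0,2],[0,0,0],1],[[0,0,0],[0,0,0],1],[[0,0,0],[0,0,0],1]]'
```

```text
clock: 10.75
position: [0.5275, -0.351, 0.0372]
ee_rot: [0.0, -0.09, 0.996, 0.0]
contact_force: [-0.5, 0.6, -2.1]
width: 0.0355
gripper_force: 40.3
```

```bash
python3 -m handwheel '[[[0,0,1],[0,0,0],1],[[0,0,1],[0,0,0],1],[[0,0,0],[0,0,0],1],[[0,0,0],[0,0,0],1]]'
```

```text
clock: 11.25
position: [0.5275, -0.351, 0.037]
ee_rot: [0.0, -0.091, 0.996, -0.0]
contact_force: [-2.2, 1.7, 9.2]
width: 0.0356
gripper_force: 41.1
```

It has landed (Fz +9 N). Next I'll release and withdraw.

```bash
python3 -m handwheel '[[[0,0,-1],[0,0,0],1],[[0,0,0],[0,0,0],0.1],[[0,0,0],[0,0,0],-0.1],[[0,0,0],[0,0,0],-0.3],[[0,0,0],[0,0,0],-0.6],[[0,0,0],[0,0,0],-1],[[0,0,0],[0,0,0],-1],[[0,0,0],[0,0,0],-1],[[0,0,0],[0,0,0],-1]]' 20
python3 -m handwheel '[[[0,0,-5],[0,0,0],-1],[[0,0,-10],[0,0,0],-1],[[0,0,-25],[0,0,0],-1],[[0,0,-35],[0,0,0],-1],[[0,0,-35],[0,0,0],-1],[[0,0,-35],[0,0,0],-1],[[0,0,-20],[0,0,0],-1],[[-40,0,0],[0,0,0],-1],[[-50,30,0],[0,0,0],-1],[[-50,40,0],[0,0,0],-1],[[-20,20,0],[0,0,0],-1],[[0,0,0],[0,0,0],-1],[[0,0,0],[0,0,0],-1]]'
python3 - <<'E'
from h import *
to(.527,-.351,.2,100.3)
a=vision.get_image("top");b=vision.get_image("side")
cv2.imwrite("pics/t5.png",a)
f=lambda i:cv2.resize(cv2.convertScaleAbs(i,alpha=2,beta=10),None,fx=2,fy=2,interpolation=cv2.INTER_CUBIC)
cv2.imwrite("pics/c5.png",np.hstack([f(a[80:280,360:560]),f(b[200:400,340:540])]))
E
```

```text
clock: 12.38
position: [0.5275, -0.351, 0.0363]
ee_rot: [0.0, -0.09, 0.996, -0.0]
contact_force: [-0.1, 0.0, 0.8]
width: 0.0855
gripper_force: 0.0
clock: 14.0
position: [0.6671, -0.2354, 0.2017]
ee_rot: [-0.0, -0.09, 0.996, -0.0]
contact_force: [-0.2, -1.0, -0.5]
width: 0.0853
gripper_force: 0.0
t 14.0 pos [ 0.6671 -0.2354  0.2017] yaw(y) 100.38 w 0.08528141310864527 F [-0.2 -1.  -0.5]
M z [-1.e-04 -1.e-03 -1.e+00] turn units 0.01 shift mm [158.6 -88.5   1.9]
```

View pics/c5.png

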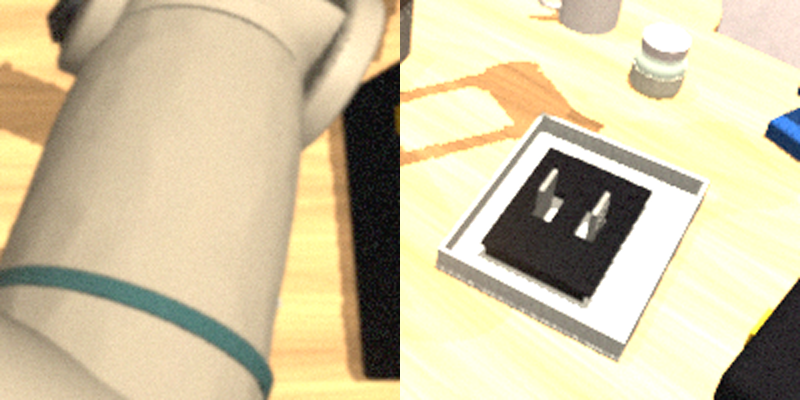

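View pics/t5.png

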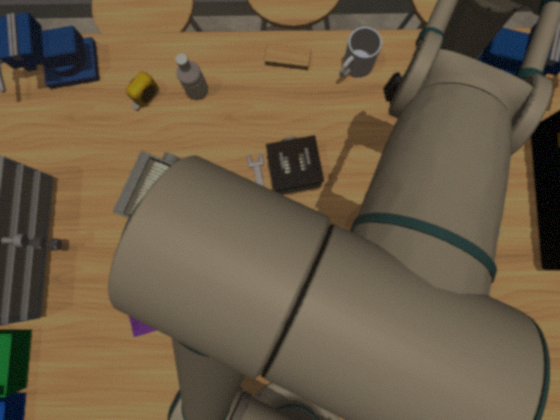

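The side view shows the cover upright and central in the tray with its tabs sprung out. The top view shows the short cover still in place at about (295,165) and the arm clear of everything, so I'm handing the job in.

```bash
python3 -c "
from rig import manip;print(manip.sign_off())"
```

```text
the job is handed in; nothing more can be done
None
```

The long box's cover is off and standing upright near the middle of the tray with its tabs sprung out, the short box's cover was left on its box, and the job is handed in at about 14 s on the robot's clock (no verdict came back).

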